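# Lid the crayon box and stack the second box on it

### The arm

A 6-joint arm with a two-finger parallel gripper is mounted at the origin on the work surface. World frame = base frame: x ahead of the robot, y to its left, z up, the work surface at z = 0. Lengths are in m, angles in rad, forces in N, time in s.
With the tool pointing down it reaches from about 0.25 to 0.85 m from the base axis. Payload 12.5 kg.
Tool frame: the origin (TCP) lies at the very end of the fingers, on their centre line; the grasp point (between the pads) lies 19 mm behind it; z points along the fingers, y is the line along which they close (so a half turn about z gives the same grasp; the last joint's range is limited). The gripper opens to 93 mm and grips with 3 to 60 N. Pads are 15 mm wide; open, the fingers measure 128 mm over their backs; the gripper's body (75 mm by 188 mm) begins 65 mm behind the grasp point.
Start: joints at [1.04, 0.351, 1.652, -0, 1.139, -0.085], TCP at [0.237, 0.496, 0.219] pointing down, gripper open.
Joint ranges: [-2.75, 2.75], [-0.79, 2.1], [0.01, 2.65], [-1.57, 4.71], [0.07, 3.14], [-2.87, 2.87]. Speed limits (rad/s): [2.22, 2.22, 2.79, 3.14, 3.14, 3.14].

### API

Orientations are given as a unit quaternion [x, y, z, w].
In Python, from station import r, read_camera, ticket, search_frame gives the robot as it stands.
- The arm moves only by the tool carry_out, never from a script. Its argument "deltas" is a list of rows, each an object with "xyz": the shift along the world's x, y, z in m, a list of three; "rotation": the turn, a rotation vector about the world's x, y, z in rad, a list of three. A call has 1 to 20 rows; each row shifts and turns the commanded pose from where the row before left it; what a row does not reach is not made up. A row lasts 1/8 s, in which the tool goes at most 62.5 mm and 10.7 degrees, less where a joint would pass 70% of its speed; a pose out of reach is approached as far as the arm can. A call is refused whole if a number of a shift passes 0.0625 or a number of a turn 0.188, either way. A call with a gripper value outside its range is refused whole. "fingers" is the finger opening in m, from 0 to 0.093, set as the call begins (left out, the last holds). The fingers move at their own pace and stop on an object; the grip force is fixed at half the most. Time passes only in rows, so rows that do not move let the fingers close. It gives the time, the measured TCP pose, the force, the opening and the grip force at its end, in the units of the state.
- r.state(): the state, without advancing time (a new reading comes with each control period).
- read_camera(name): name is "scene" or "top" or "wrist"; returns a dict with "pixels" (480x640x3 uint8, red, green, blue), "camera_matrix" (3x3 intrinsics, pixels), "eye" and "orientation" of the camera in the world; the wrist camera has in their place "hand_eye" (4x4, takes a point from camera to tool coordinates, whose origin is the TCP and whose axes are the flange's). Camera axes: x right, y up, looking along -z (the intrinsics and any distortion apply to the point x, -y, -z); pixel columns grow to the right and rows downward; lengths in m; the calibration is good to about 2 mm. The wrist camera is an equidistant fisheye: a pixel r from the principal point sees the ray r / f radians off the axis. A picture is of the moment at which its call begins: read the wrist's pose just before it. There is no depth.
- ticket.job_done(): hands the job in; it is judged then, once.
Trained networks look in the newest picture that a camera, given by its name, has taken for a name from the list of things; names that differ only in an ending like _2 or _b are one class to them, and where a whole thing is asked for, a point or a joint stands for the part that bears it (a point fixed in the world has none). Each returns a list of dicts, best first, with "confidence" (0 to 1); they miss things now and then, are a little off and sometimes report something else, mostly with a low value. They report only what shows in the picture. A call takes as long as a camera call. They do not tell look-alikes from the thing itself.
- search_frame(target, camera): "bbox" ([left, top, right, bottom] in pixels, round what is visible of it).
The state is a dict: "time": time; "joints": joint angles; "joint_vel": joint speeds; "joint_efforts": joint torques, N m; "tcp_pos": TCP position; "orientation": TCP orientation; "wrist_force": force on the tool from outside, world axes, zero at the start; "moment": the same for the moment, N m; "width": finger opening in m; "grip_force": force on a finger pad.
Only numpy, scipy, OpenCV 4.12 (cv2) and the standard library are available. Lean on these libraries where they do the work, as an engineer would, in place of code of your own. Each camera call takes 0.05 s, during which the arm holds its last target. There are 200 camera calls.

### The job

Put the loose lid on the open crayon box so that both locating pins enter its holes and it lies flat on the rim, and let go of it. Then stack the closed box on that lid, long sides in line, so that its base recesses drop fully over the lid's lugs and it sits flat and steady. Keep both boxes upright, set things down gently rather than dropping them, and leave the other things on the table undisturbed.

Things in the scene. Friction and masses are not known exactly. Their poses are not given: they have to be found in the camera images.
- open_box: Open white crayon box, loose, 0.7 kg: 180 (x) x 70 (y) mm, rim 56 mm high. Origin: centre of its underside, z up. Each end wall (24 mm thick) has a steel pin on top, at x = +78 and -78 mm, y = 0: 8 mm thick, 9 mm tall, tapered over its upper 5 mm. Same after a half turn.
- lid_mid (a point): Centre of the loose grey lid (0.16 kg, right way up on the table), 17 mm above its underside. Plate 180 (x) x 70 (y) x 10 mm, with 11 mm through holes at x = +78 and -78 mm, y = 0. On top in the middle a grip ridge 50 (x) x 20 (y) x 24 mm high (its top 17 mm above this point). Same after a half turn. Seated on the box's rim, this point is 73 mm above the box's underside.
- lid_lug (a point): Foot of the loose lid's lug at x = +54 mm from its centre, on the plate's top (7 mm below lid_mid); the other lug is at x = -54 mm. Round, 26 mm across, 14 mm high, tapered over the upper 6 mm to 18 mm across.
- box_mid (a point): Centre of the closed box (0.3 to 0.6 kg, on the table), 47 mm above its underside. White body and fixed grey lid, 180 (x) x 70 (y) x 70 mm; on top the same ridge (50 x 20 x 24 mm high, its top 47 mm above this point) and lugs as on the loose lid. Same after a half turn. Stacked home, its underside lies on the loose lid's plate and this point is 40 mm above lid_mid.
- box_recess (a point): Mouth of the closed box's base recess at x = +54 mm from its centre, in its underside; another is at x = -54 mm: 30 x 30 mm, for the lugs below. Between them one of 62 (x) x 30 (y) mm for the ridge below. All are 28 mm deep.
- paint_bottle: Bystander: green paint bottle, 38 mm across, 100 mm tall; origin at the underside. Leave alone.
- glue_stick: Bystander: yellow glue stick standing upright, 28 mm across, 85 mm tall; origin at the underside. Leave alone.
- bowl: Bystander: white bowl, 110 mm across, 50 mm tall; origin at the underside. Leave alone.
- tape_roll: Bystander: cardboard-coloured tape roll lying flat, 90 mm across, 24 mm tall; origin at the underside. Leave alone.
- pencil_jar: Bystander: glass jar of pencils, 72 mm across, 180 mm tall with the pencils; origin at the underside. Leave alone.
- flask: Bystander: green drinking flask, 66 mm across, 190 mm tall; origin at the underside. Leave alone.
- brush: Bystander: paint brush lying flat, origin at about its middle. Leave alone.
- scissors: Bystander: scissors lying flat, about 155 mm long, 10 mm tall; origin at the pivot. Leave alone.
Mind the look-alikes: they are no part of the job. Leave any blue or pink look-alike of the part that bears lid_mid alone.

How it is judged:
On the way:
1. the lid lies flat on the open box's rim, both pins in its holes, let go (z of lid_mid in the frame of open_box between 0.07 and 0.0755 m and x of lid_mid in the frame of open_box between -0.005 and 0.005 m and y of lid_mid in the frame of open_box between -0.005 and 0.005 m and angle between the x axis of lid_mid and the x axis of open_box, either way round below 0.06 rad and angle between the z axis of lid_mid and the z axis of open_box, either way round below 0.03 rad and contact force between the fingers and lid below 0.2 N), for 0.2 s.
At the end, for the whole second after the job is handed in: Lid centre 70-75.5 mm above the open box's underside, within 5 mm of centred, 0.06 rad in line, 0.03 rad parallel. Closed box centre 37-42.5 mm above the lid's, within 6 mm, 0.08 rad in line, 0.03 rad parallel. Open box upright on the table (0.05 rad). All three at rest (z of lid_mid in the frame of open_box between 0.07 and 0.0755 m and x of lid_mid in the frame of open_box between -0.005 and 0.005 m and y of lid_mid in the frame of open_box between -0.005 and 0.005 m and angle between the x axis of lid_mid and the x axis of open_box, either way round below 0.06 rad and angle between the z axis of lid_mid and the z axis of open_box, either way round below 0.03 rad and z of box_mid in the frame of lid_mid between 0.037 and 0.0425 m and x of box_mid in the frame of lid_mid between -0.006 and 0.006 m and y of box_mid in the frame of lid_mid between -0.006 and 0.006 m and angle between the x axis of box_mid and the x axis of lid_mid, either way round below 0.08 rad and angle between the z axis of box_mid and the z axis of lid_mid, either way round below 0.03 rad and linear speed of each of open_box, lid, closed_box below 0.02 m/s and angle between open_box's own z axis and vertical below 0.05 rad and height (world z) of open_box below 0.005 m); the robot touches nothing.
It fails at once if a bystander is moved by more than 30 mm (distance of any of paint_bottle, glue_stick, bowl, tape_roll, pencil_jar, flask, brush, scissors from where it was at the start of the episode above 0.03 m).
It fails at once if a box is tipped by more than 0.4 rad (angle between any of open_box, box_mid's own z axis and vertical above 0.4 rad).
It fails at once if the closed box or the lid is dropped: let fall by more than about 10 mm ((linear speed of lid above 0.45 m/s and contact force between the fingers and lid below 0.1 N) or (linear speed of closed_box above 0.45 m/s and contact force between the fingers and closed_box below 0.1 N)).
It fails at once if the closed box or the lid is rammed down: more than 60 N between the closed box and the lid, or the lid and the open box (contact force between closed_box and lid above 60 N or contact force between lid and open_box above 60 N).
It also fails if it takes over 64 s, if anything falls off the work surface, if the arm or the gripper's body presses on something with over 40 N, if the wrist force passes 120 N, or if a joint passes its speed limit or range.

## Working session

There is one attempt and no reset: what is moved stays moved. The work goes in short steps, Python scripts to look and compute and a tool call to move; the robot and the scene stay as the last step left them, time stands still between calls to the robot, and variables do not carry over. Pictures are saved under pics/ and viewed, at most 10 in all, crops included, and the job is handed in when it is done.

Besides the shell and the picture viewer there is one more tool, called after "Emit:" as name(argument=value, ...) on one line, values as JSON. carry_out: Moves the arm, as the interface text tells. Its arguments: {"type":"object","properties":{"deltas":{"type":"array","items":{"type":"object","properties":{"xyz":{"type":"array","items":{"type":"number"}},"rotation":{"type":"array","items":{"type":"number"}}}}},"fingers":{"type":"number"}},"required":["deltas"]}

```bash
mkdir -p pics; ls
cat > h.py <<'E'
import numpy as np,cv2
from scipy.spatial.transform import Rotation as R
from station import r, read_camera, ticket, search_frame
def ray(c,uv,st=None):
    K=np.array(c['camera_matrix']);u=np.atleast_2d(np.array(uv,float))
    a=(u[:,0]-K[0,2])/K[0,0];b=(u[:,1]-K[1,2])/K[1,1]
    if 'hand_eye' in c:
        t=np.hypot(a,b);s=np.where(t>1e-9,np.sin(t)/np.maximum(t,1e-9),1)
        d=np.c_[a*s,-b*s,-np.cos(t)]
        H=np.array(c['hand_eye']);T=np.eye(4);T[:3,:3]=R.from_quat(st['orientation']).as_matrix();T[:3,3]=st['tcp_pos']
        W=T@H;return W[:3,3],d@W[:3,:3].T
    d=np.c_[a,-b,-np.ones(len(a))]
    o=np.array(c['orientation']);M=o if o.shape==(3,3) else R.from_quat(o).as_matrix()
    return np.array(c['eye']),d@M.T
def at(c,uv,z,st=None):
    e,d=ray(c,uv,st);return e+d*((z-e[2])/d[:,2])[:,None]
def snap(name,f=None):
    st=r.state();c=read_camera(name)
    if f: cv2.imwrite(f,cv2.cvtColor(c['pixels'],cv2.COLOR_RGB2BGR))
    return st,c
E
python3 - <<'E'
from h import *
for n in ['top','scene']:
    st,c=snap(n,f'pics/{n}0.png')
    print(n,{k:np.round(v,3).tolist() for k,v in c.items() if k!='pixels'})
    for t in ['open_box','lid_mid','box_mid']:
        for d in search_frame(t,n)[:5]: print(t,np.round(d['bbox']),round(d['confidence'],2))
E
```

```text
pics
top {'camera_matrix': [[502.846, 0.0, 317.368], [0.0, 502.846, 238.697], [0.0, 0.0, 1.0]], 'eye': [0.447, -0.02, 1.294], 'orientation': [-0.03, 0.029, 0.708, -0.705]}
open_box [284. 197. 318. 273.] 0.84
lid_mid [127. 282. 192. 354.] 0.96
lid_mid [196. 205. 244. 273.] 0.8
lid_mid [241. 295. 274. 366.] 0.57
box_mid [387. 210. 439. 282.] 0.74
box_mid [378. 149. 438. 178.] 0.46
scene {'camera_matrix': [[486.898, 0.0, 316.807], [0.0, 486.898, 239.104], [0.0, 0.0, 1.0]], 'eye': [1.148, -0.64, 0.749], 'orientation': [0.405, 0.164, 0.331, 0.836]}
open_box [293. 217. 378. 278.] 0.64
open_box [346. 202. 362. 237.] 0.59
lid_mid [264. 184. 328. 215.] 0.81
lid_mid [359. 197. 415. 237.] 0.58
lid_mid [346. 155. 378. 188.] 0.57
box_mid [182. 266. 281. 338.] 0.6
```

View pics/top0.png

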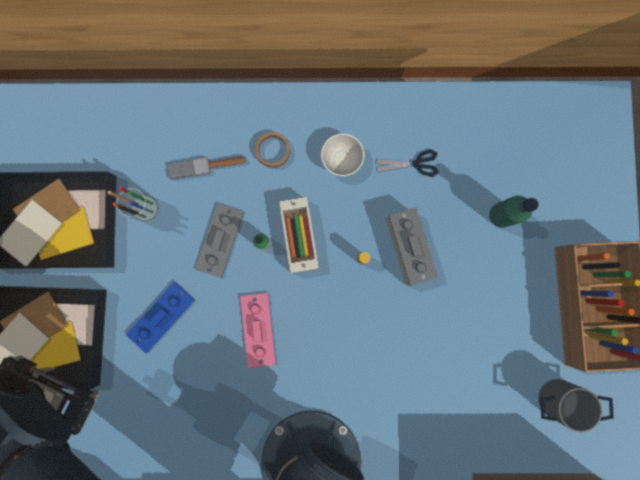

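View pics/scene0.png

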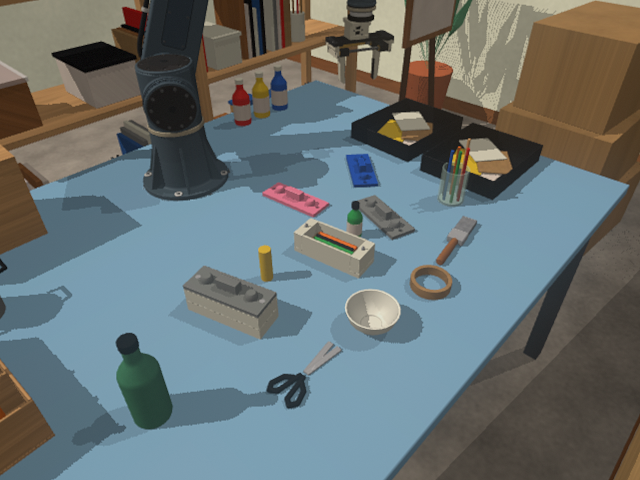

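```bash
cat > m.py <<'E'
from h import *
c=cv2.imread('pics/top0.png')
cc=read_camera('top');st=r.state()
print('tcp R',np.round(R.from_quat(st['orientation']).as_matrix(),3).tolist(),st['tcp_pos'])
hsv=cv2.cvtColor(c,cv2.COLOR_BGR2HSV)
def seg(box,mask,z):
    l,t,rr,b=box;m=np.zeros(mask.shape,np.uint8);m[t:b,l:rr]=mask[t:b,l:rr]*255
    m=cv2.morphologyEx(m,cv2.MORPH_CLOSE,np.ones((5,5)));m=cv2.morphologyEx(m,cv2.MORPH_OPEN,np.ones((5,5)))
    cs=max(cv2.findContours(m,0,1)[0],key=cv2.contourArea)
    P=at(cc,cs[:,0,:]+0.5,z)[:,:2]
    q=cv2.minAreaRect((P*1000).astype(np.float32));bx=cv2.boxPoints(q)
    e=[bx[1]-bx[0],bx[2]-bx[1]];e=max(e,key=np.linalg.norm);a=np.degrees(np.arctan2(e[1],e[0]))
    print(np.round(q[0],1),np.round(q[1],1),'long axis deg',round((a+90)%180-90,1))
S=hsv[...,1]<70
seg((190,198,250,280),S,.01)
seg((380,200,445,290),S,.07)
seg((272,190,325,280),S&(hsv[...,2]>120),.056)
for n,z in [('paint_bottle',.1),('glue_stick',.085)]:
    for d in search_frame(n,'top')[:1]:
        b=d['bbox'];print(n,np.round(b),at(cc,[((b[0]+b[2])/2,(b[1]+b[3])/2)],z*.6))
cv2.imwrite('pics/lidcrop.png',cv2.resize(c[185:380,110:450],None,fx=2.3,fy=2.3,interpolation=cv2.INTER_CUBIC))
E
python3 m.py
```

```text
tcp R [[-0.902, 0.431, -0.0], [0.431, 0.902, -0.0], [0.0, -0.0, -1.0]] [0.23708822 0.49621015 0.21856852]
[551.3 233.3] [ 75.2 182.6] long axis deg -17.9
[ 528.9 -246.9] [182.5  83.9] long axis deg 15.8
[630.2  39.6] [44.6 75.1] long axis deg -81.4
paint_bottle [252. 232. 269. 252.] [[0.5426846  0.12209058 0.06      ]]
glue_stick [358. 251. 372. 263.] [[ 0.50573644 -0.13514402  0.051     ]]
```

View pics/lidcrop.png

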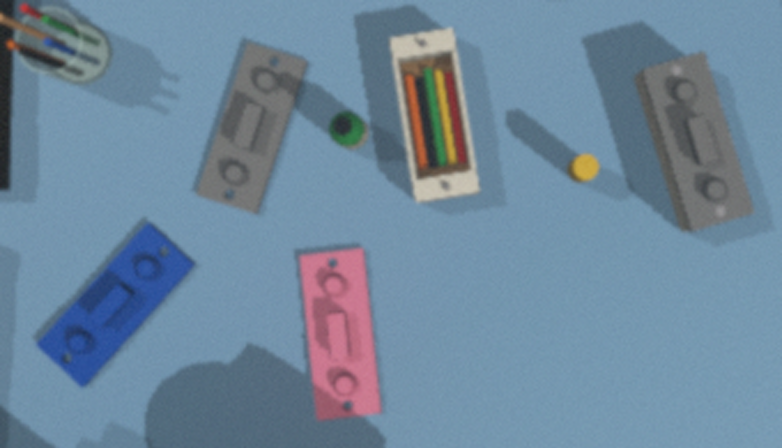

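Emit:
carry_out(deltas=[{"xyz": [0.039,-0.033,0],"rotation": [0,0,0.0165]},{"xyz": [0.039,-0.033,0],"rotation": [0,0,0.0165]},{"xyz": [0.039,-0.033,0],"rotation": [0,0,0.0165]},{"xyz": [0.039,-0.033,0],"rotation": [0,0,0.0165]},{"xyz": [0.039,-0.033,0],"rotation": [0,0,0.0165]},{"xyz": [0.039,-0.033,0],"rotation": [0,0,0.0165]},{"xyz": [0.039,-0.033,0],"rotation": [0,0,0.0165]},{"xyz": [0.041,-0.032,0],"rotation": [0,0,0.0165]},{"xyz": [0,0,0]},{"xyz": [0,0,0]}], fingers=0.06)

```text
$.deltas[8]: bad value
```

Run:
```python
from h import *
st,c=snap('wrist','pics/w1.png')
print({k:np.round(v,3).tolist() for k,v in c.items() if k!='pixels'},st['tcp_pos'],R.from_quat(st['orientation']).as_rotvec())
for n in ['lid_mid','lid_lug','open_box','paint_bottle']:
  for d in search_frame(n,'wrist')[:4]: print(n,np.round(d['bbox']),round(d['confidence'],2))
```

```text
{'camera_matrix': [[371.648, 0.0, 324.503], [0.0, 371.648, 243.747], [0.0, 0.0, 1.0]], 'hand_eye': [[-0.001, 0.969, 0.247, 0.067], [1.0, 0.001, 0.0, 0.0], [0.0, 0.247, -0.969, -0.167], [0.0, 0.0, 0.0, 1.0]]} [0.23711278 0.49623139 0.21862117] [-6.94425255e-01 -3.06386958e+00  6.31176552e-05]
lid_lug [239. 275. 329. 414.] 0.83
```

View pics/w1.png

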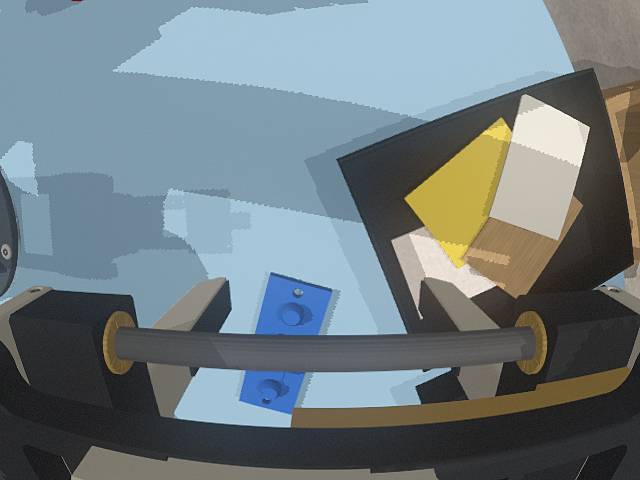

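Emit:
carry_out(deltas=[{"xyz": [0.043,-0.03,0.003],"rotation": [0,0,0.0133]},{"xyz": [0.043,-0.03,0.003],"rotation": [0,0,0.0133]},{"xyz": [0.043,-0.03,0.003],"rotation": [0,0,0.0133]},{"xyz": [0.043,-0.03,0.003],"rotation": [0,0,0.0133]},{"xyz": [0.043,-0.03,0.003],"rotation": [0,0,0.0133]},{"xyz": [0.043,-0.03,0.003],"rotation": [0,0,0.0133]},{"xyz": [0.043,-0.03,0.003],"rotation": [0,0,0.0133]},{"xyz": [0.043,-0.03,0.003],"rotation": [0,0,0.0133]},{"xyz": [0.043,-0.03,0.003],"rotation": [0,0,0.0133]},{"xyz": [0.041,-0.03,0.003],"rotation": [0,0,0.0133]},{"xyz": [0,0,0],"rotation": [0,0,0]},{"xyz": [0,0,0],"rotation": [0,0,0]}], fingers=0.06)

```text
time: 2.3
tcp_pos: [0.6646, 0.1966, 0.2483]
orientation: [0.156, 0.988, -0.0, -0.0]
wrist_force: [-0.7, 0.2, -0.6]
width: 0.06
grip_force: 0.0
```

Run:
```python
from h import *
st,c=snap('wrist','pics/w2.png')
print(st['tcp_pos'],R.from_quat(st['orientation']).as_matrix().round(3).tolist())
for n in ['lid_mid','lid_lug','open_box','paint_bottle']:
  for d in search_frame(n,'wrist')[:4]: print(n,np.round(d['bbox']),round(d['confidence'],2))
```

```text
[0.66461261 0.19659004 0.24827077] [[-0.951, 0.308, -0.001], [0.308, 0.951, 0.0], [0.001, -0.0, -1.0]]
lid_mid [169.   0. 240.  38.] 0.97
lid_mid [289.  27. 357. 188.] 0.91
lid_lug [291.  28. 360. 191.] 0.82
lid_lug [172.   3. 238.  37.] 0.68
open_box [ 88.  89. 225. 266.] 0.71
paint_bottle [193. 112. 246. 149.] 0.82
```

View pics/w2.png

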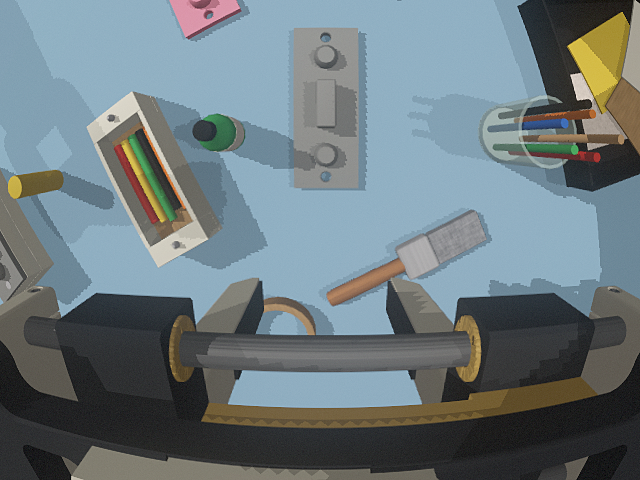

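```bash
cat > mm.py <<'E'
from h import *
def rect(c,st,img,box,mask,z,close=5):
    l,t,rr,b=box;m=np.zeros(mask.shape,np.uint8);m[t:b,l:rr]=mask[t:b,l:rr]*255
    m=cv2.morphologyEx(m,cv2.MORPH_CLOSE,np.ones((close,close)));m=cv2.morphologyEx(m,cv2.MORPH_OPEN,np.ones((5,5)))
    cs=max(cv2.findContours(m,0,1)[0],key=cv2.contourArea)
    P=at(c,cs[:,0,:],z,st)[:,:2]
    q=cv2.minAreaRect((P*1000).astype(np.float32));bx=cv2.boxPoints(q)
    e=max([bx[1]-bx[0],bx[2]-bx[1]],key=np.linalg.norm);a=np.degrees(np.arctan2(e[1],e[0]))
    print('rect',np.round(q[0],1),np.round(q[1],1),'deg',round((a+90)%180-90,1))
def pair(c,st,uv,z):
    p=at(c,uv,z,st)[:,:2]*1000;d=p[1]-p[0];a=np.degrees(np.arctan2(d[1],d[0]))
    print('pair',np.round(p.mean(0),1),'dist',np.linalg.norm(d).round(1),'deg',round((a+90)%180-90,1))
E
python3 - <<'E'
from mm import *
import json
img=cv2.imread('pics/w2.png');hsv=cv2.cvtColor(img,cv2.COLOR_BGR2HSV)
st=r.state();c=read_camera('wrist')
S=hsv[...,1]<45
rect(c,st,img,(282,18,375,200),S,.01)
rect(c,st,img,(80,85,228,272),(hsv[...,1]<60)&(hsv[...,2]>130),.056,3)
pair(c,st,[(325,38),(325,177)],.01)
pair(c,st,[(112,119),(178,244)],.06)
pair(c,st,[(326,48),(326,145)],.024) # lugs tops approx
print(at(c,[(317,80),(335,80),(335,125),(317,125)],.034,st).round(4))
t=cv2.resize(np.hstack([img[15:195,280:380],cv2.resize(img[85:270,80:260],(180,180))]),None,fx=2.8,fy=2.8,interpolation=2)
cv2.imwrite('pics/w2c.png',t)
E
```

```text
rect [552.7 234.7] [ 70.7 180. ] deg -17.8
rect [638.9  41. ] [28.  71.1] deg -78.8
pair [553.7 233.8] dist 155.7 deg -17.9
pair [564.2  31.6] dist 154.0 deg 9.9
pair [545.  237.6] dist 105.0 deg -17.9
[[0.5279 0.2335 0.034 ]
 [0.5335 0.2509 0.034 ]
 [0.5783 0.2364 0.034 ]
 [0.5727 0.219  0.034 ]]
```

View pics/w2c.png

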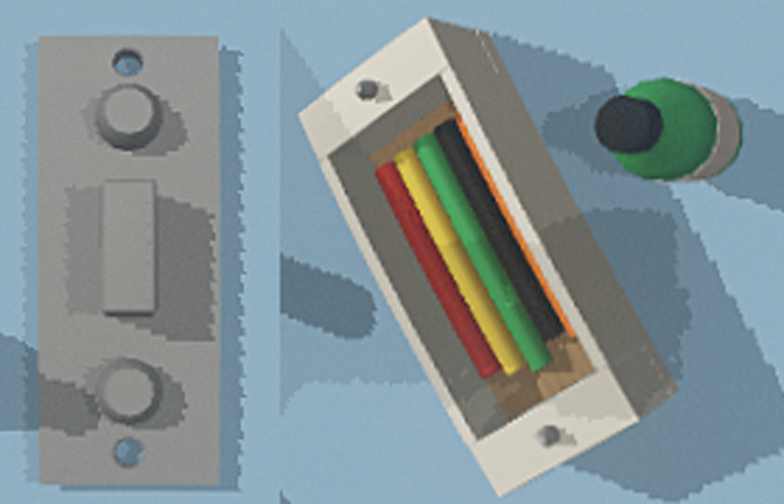

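Emit:
carry_out(deltas=[{"xyz": [0.003,-0.024,0],"rotation": [0,0,0.081]},{"xyz": [0.003,-0.024,0],"rotation": [0,0,0.081]},{"xyz": [0.003,-0.024,0],"rotation": [0,0,0.081]},{"xyz": [0.003,-0.024,0],"rotation": [0,0,0.081]},{"xyz": [0.003,-0.024,0],"rotation": [0,0,0.081]},{"xyz": [0.003,-0.025,0],"rotation": [0,0,0.08]},{"xyz": [0,0,0],"rotation": [0,0,0]},{"xyz": [0,0,0],"rotation": [0,0,0]}])

```text
time: 3.6
tcp_pos: [0.683, 0.0521, 0.2487]
orientation: [-0.085, 0.996, 0.0, 0.0]
wrist_force: [-0.4, 0.6, 0.8]
width: 0.0602
grip_force: 0.0
```

Run:
```python
from mm import *
st,c=snap('wrist','pics/w3.png')
print(st['tcp_pos'],R.from_quat(st['orientation']).as_matrix().round(3).tolist())
for n in ['open_box','box_mid']:
  for d in search_frame(n,'wrist')[:4]: print(n,np.round(d['bbox']),round(d['confidence'],2))
```

```text
[0.68298152 0.05207679 0.24872702] [[-0.985, -0.17, 0.0], [-0.17, 0.985, 0.0], [-0.0, 0.0, -1.0]]
open_box [288.   6. 364. 188.] 0.88
open_box [310. 269. 387. 337.] 0.65
box_mid [ 50.   0. 135. 131.] 0.89
```

View pics/w3.png

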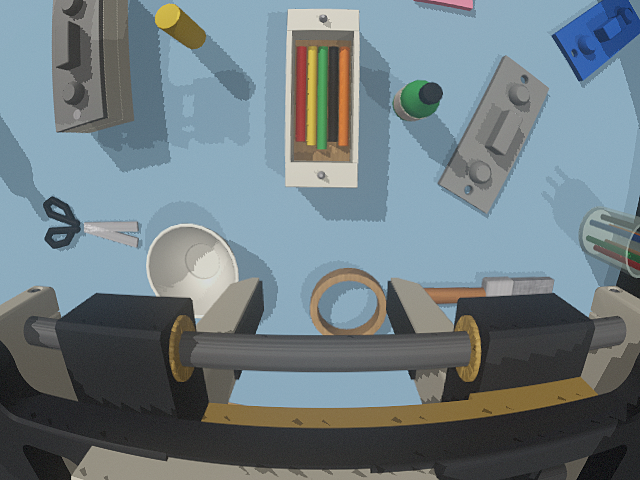

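Run:
```python
from mm import *
img=cv2.imread('pics/w3.png');hsv=cv2.cvtColor(img,cv2.COLOR_BGR2HSV);g=img.max(2)
st=r.state();c=read_camera('wrist')
def blob(x,y,w=7):
    p=(255-g[y-w:y+w+1,x-w:x+w+1].astype(float));p=np.clip(p-np.median(p)-20,0,None)
    v,u=np.mgrid[-w:w+1,-w:w+1];return x+(p*u).sum()/p.sum(),y+(p*v).sum()/p.sum()
a,b=blob(323,19),blob(321,175);print(a,b)
pair(c,st,[a,b],.06);pair(c,st,[a,b],.056)
m=(hsv[...,1]<60)&(hsv[...,2]>120)
rect(c,st,img,(278,2,368,196),m,.056,3)
# end bands separately for widths
for y in (12,22,170,182):
    xs=np.where(m[y,278:368])[0]+278; print(y,xs.min(),xs.max(),at(c,[(xs.min(),y),(xs.max()+1,y)],.056,st)[:,:2].round(4).tolist())
for x in (300,345):
    ys=np.where(m[2:196,x])[0]+2; print(x,ys.min(),ys.max(),at(c,[(x,ys.min()),(x,ys.max()+1)],.056,st)[:,:2].round(4).tolist())
```

```text
(np.float64(323.5114995400184), np.float64(19.44319227230911)) (np.float64(321.98632315521627), np.float64(175.7143765903308))
pair [563.9  29.8] dist 154.9 deg 9.3
pair [563.4  29.7] dist 156.7 deg 9.3
rect [562.7  28.6] [180.5  71.6] deg 9.5
12 287 359 [[0.4832, -0.0196], [0.4711, 0.0506]]
22 287 359 [[0.4941, -0.0176], [0.4821, 0.0523]]
170 285 357 [[0.641, 0.0062], [0.6291, 0.0756]]
182 284 357 [[0.6528, 0.0071], [0.6406, 0.0777]]
300 9 187 [[0.4782, -0.0076], [0.656, 0.0234]]
345 9 187 [[0.4708, 0.0356], [0.6486, 0.0664]]
```

Emit:
carry_out(deltas=[{"xyz": [-0.0217,0.0304,0],"rotation": [0,0,-0.0803]},{"xyz": [-0.0217,0.0304,0],"rotation": [0,0,-0.0803]},{"xyz": [-0.0217,0.0304,0],"rotation": [0,0,-0.0803]},{"xyz": [-0.0217,0.0304,0],"rotation": [0,0,-0.0803]},{"xyz": [-0.0217,0.0304,0],"rotation": [0,0,-0.0803]},{"xyz": [-0.0215,0.0304,0],"rotation": [0,0,-0.0803]},{"xyz": [0,0,-0.03],"rotation": [0,0,0]},{"xyz": [0,0,-0.04],"rotation": [0,0,0]},{"xyz": [0,0,-0.04],"rotation": [0,0,0]},{"xyz": [0,0,-0.04],"rotation": [0,0,0]},{"xyz": [0,0,-0.02],"rotation": [0,0,0]},{"xyz": [0,0,0],"rotation": [0,0,0]},{"xyz": [0,0,0],"rotation": [0,0,0]}], fingers=0.05)

```text
time: 5.42
tcp_pos: [0.5536, 0.234, 0.0797]
orientation: [0.154, 0.988, 0.0, 0.001]
wrist_force: [0.1, 0.3, 0.1]
width: 0.0501
grip_force: 0.0
```

Emit:
carry_out(deltas=[{"xyz": [-0.0005,0.0005,-0.02],"rotation": [0,0,0]},{"xyz": [0,0,-0.02],"rotation": [0,0,0]},{"xyz": [0,0,-0.019],"rotation": [0,0,0]},{"xyz": [0,0,0],"rotation": [0,0,0]},{"xyz": [0,0,0],"rotation": [0,0,0]}])

```text
time: 6.05
tcp_pos: [0.553, 0.2343, 0.02]
orientation: [0.154, 0.988, 0.0, 0.0]
wrist_force: [0.7, -0.0, 0.3]
width: 0.0499
grip_force: 0.0
```

Emit:
carry_out(deltas=[{"xyz": [0,0,0],"rotation": [0,0,0]},{"xyz": [0,0,0],"rotation": [0,0,0]},{"xyz": [0,0,0],"rotation": [0,0,0]},{"xyz": [0,0,0],"rotation": [0,0,0]},{"xyz": [0,0,0],"rotation": [0,0,0]},{"xyz": [0,0,0],"rotation": [0,0,0]}], fingers=0.005)

```text
time: 6.8
tcp_pos: [0.5527, 0.2342, 0.0198]
orientation: [0.154, 0.988, 0.0, 0.0]
wrist_force: [-1.4, -0.3, 4.6]
width: 0.0199
grip_force: 30.0
```

Emit:
carry_out(deltas=[{"xyz": [0,0,0.01],"rotation": [0,0,0]},{"xyz": [0,0,0.025],"rotation": [0,0,0]},{"xyz": [0,0,0.035],"rotation": [0,0,0]},{"xyz": [0,0,0.035],"rotation": [0,0,0]},{"xyz": [0,0,0.035],"rotation": [0,0,0]},{"xyz": [0,0,0.01],"rotation": [0,0,0]},{"xyz": [0.0013,-0.0256,0],"rotation": [0,0,0.0594]},{"xyz": [0.0013,-0.0256,0],"rotation": [0,0,0.0594]},{"xyz": [0.0013,-0.0256,0],"rotation": [0,0,0.0594]},{"xyz": [0.0013,-0.0256,0],"rotation": [0,0,0.0594]},{"xyz": [0.0013,-0.0256,0],"rotation": [0,0,0.0594]},{"xyz": [0.0013,-0.0256,0],"rotation": [0,0,0.0594]},{"xyz": [0.0013,-0.0256,0],"rotation": [0,0,0.0594]},{"xyz": [0.0012,-0.026,0],"rotation": [0,0,0.0594]},{"xyz": [0,0,-0.02],"rotation": [0,0,0]},{"xyz": [0,0,-0.02],"rotation": [0,0,0]},{"xyz": [0,0,-0.02],"rotation": [0,0,0]},{"xyz": [0,0,-0.01],"rotation": [0,0,0]},{"xyz": [0,0,0],"rotation": [0,0,0]},{"xyz": [0,0,0],"rotation": [0,0,0]}])

```text
time: 9.3
tcp_pos: [0.5632, 0.0289, 0.1002]
orientation: [-0.083, 0.997, -0.0, 0.0]
wrist_force: [-0.2, -0.7, -1.4]
width: 0.0197
grip_force: 30.0
```

Run:
```python
from mm import *
st,c=snap('wrist','pics/w4.png');s2,c2=snap('scene','pics/s4.png')
print(st['tcp_pos'],R.from_quat(st['orientation']).as_matrix().round(4).tolist(),st['wrist_force'],st['moment'])
i=cv2.imread('pics/w4.png');j=cv2.imread('pics/s4.png')
p=cv2.resize(i[170:420,220:420],(400,500));q=cv2.resize(j[170:295,270:370],(400,500),interpolation=2)
cv2.imwrite('pics/c4.png',np.hstack([p,q]))
```

```text
[0.56323925 0.02894823 0.10016096] [[-0.9863, -0.1649, 0.0008], [-0.1649, 0.9863, -0.0001], [-0.0008, -0.0002, -1.0]] [-0.15479108 -0.72855867 -1.36406447] [0.05463659 0.02194771 0.00595064]
```

View pics/c4.png

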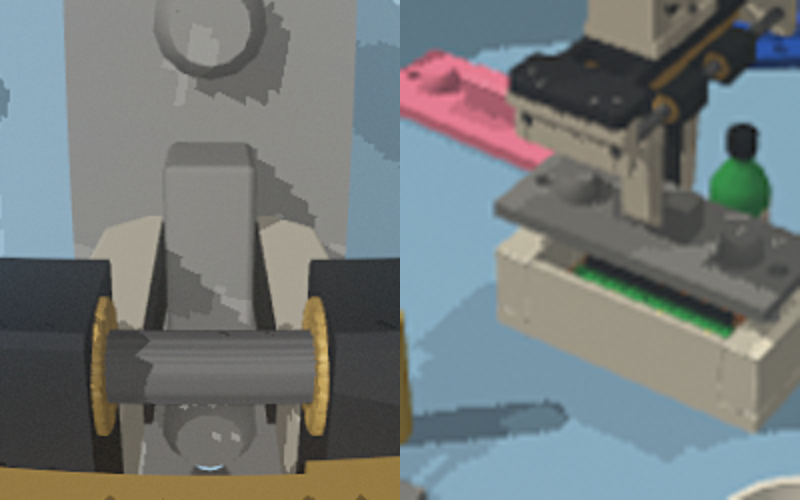

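Emit:
carry_out(deltas=[{"xyz": [0,0,-0.006],"rotation": [0,0,0]},{"xyz": [0,0,-0.006],"rotation": [0,0,0]},{"xyz": [0,0,-0.003],"rotation": [0,0,0]},{"xyz": [0,0,-0.002],"rotation": [0,0,0]},{"xyz": [0,0,-0.002],"rotation": [0,0,0]},{"xyz": [0,0,0],"rotation": [0,0,0]},{"xyz": [0,0,0],"rotation": [0,0,0]}])

```text
time: 10.28
tcp_pos: [0.563, 0.0289, 0.0807]
orientation: [-0.083, 0.997, -0.0, 0.0]
wrist_force: [-0.9, 0.3, -1.9]
width: 0.0195
grip_force: 30.0
```

Emit:
carry_out(deltas=[{"xyz": [0,0,-0.002],"rotation": [0,0,0]},{"xyz": [0,0,-0.001],"rotation": [0,0,0]},{"xyz": [0,0,-0.001],"rotation": [0,0,0]},{"xyz": [0,0,-0.001],"rotation": [0,0,0]},{"xyz": [0,0,0],"rotation": [0,0,0]}])

```text
time: 10.9
tcp_pos: [0.5629, 0.029, 0.0758]
orientation: [-0.083, 0.997, 0.0, 0.0]
wrist_force: [-1.0, -0.6, 2.0]
width: 0.0197
grip_force: 30.0
```

Emit:
carry_out(deltas=[{"xyz": [0,0,-0.0005],"rotation": [0,0,0]},{"xyz": [0,0,0],"rotation": [0,0,0]}])

```text
time: 11.15
tcp_pos: [0.563, 0.029, 0.0758]
orientation: [-0.083, 0.997, -0.0, 0.0]
wrist_force: [-3.4, -0.4, 7.8]
width: 0.02
grip_force: 30.0
```

Emit:
carry_out(deltas=[{"xyz": [0,0,0],"rotation": [0,0,0]},{"xyz": [0,0,0],"rotation": [0,0,0]},{"xyz": [0,0,0],"rotation": [0,0,0]},{"xyz": [0,0,0.01],"rotation": [0,0,0]},{"xyz": [0,0,0.03],"rotation": [0,0,0]},{"xyz": [0,0,0.05],"rotation": [0,0,0]},{"xyz": [0,0,0.05],"rotation": [0,0,0]},{"xyz": [0,0,0.034],"rotation": [0,0,0]}], fingers=0.05)

```text
time: 12.15
tcp_pos: [0.5632, 0.029, 0.2523]
orientation: [-0.083, 0.997, -0.0, 0.001]
wrist_force: [-0.2, 0.4, 0.1]
width: 0.0499
grip_force: 0.0
```

Emit:
carry_out(deltas=[{"xyz": [0.03,0.0058,0.005],"rotation": [0,0,0]},{"xyz": [0.03,0.0058,0.005],"rotation": [0,0,0]},{"xyz": [0.03,0.0058,0.005],"rotation": [0,0,0]},{"xyz": [0.03,0.0058,0.005],"rotation": [0,0,0]},{"xyz": [0,0,0],"rotation": [0,0,0]},{"xyz": [0,0,0],"rotation": [0,0,0]}])

```text
time: 12.9
tcp_pos: [0.6823, 0.0521, 0.2692]
orientation: [-0.083, 0.997, -0.0, -0.0]
wrist_force: [-1.2, 0.2, 0.3]
width: 0.05
grip_force: 0.0
```

Run:
```python
from mm import *
st,c=snap('wrist','pics/w5.png');print(st['tcp_pos'])
```

```text
[0.68227625 0.0520675  0.26921   ]
```

Emit:
carry_out(deltas=[{"xyz": [-0.005,-0.034,0],"rotation": [0,0,0.012]},{"xyz": [-0.005,-0.034,0],"rotation": [0,0,0.012]},{"xyz": [-0.005,-0.034,0],"rotation": [0,0,0.012]},{"xyz": [-0.005,-0.034,0],"rotation": [0,0,0.012]},{"xyz": [-0.005,-0.034,0],"rotation": [0,0,0.012]},{"xyz": [-0.005,-0.034,0],"rotation": [0,0,0.012]},{"xyz": [-0.005,-0.034,0],"rotation": [0,0,0.012]},{"xyz": [-0.004,-0.03,0],"rotation": [0,0,0.012]},{"xyz": [0,0,0],"rotation": [0,0,0]},{"xyz": [0,0,0],"rotation": [0,0,0]}])

```text
time: 14.2
tcp_pos: [0.6436, -0.2151, 0.2694]
orientation: [-0.13, 0.991, 0.0, 0.0]
wrist_force: [0.9, 0.2, 0.3]
width: 0.0502
grip_force: 0.0
```

Run:
```python
from mm import *
st,c=snap('wrist','pics/w6.png');print(st['tcp_pos'],R.from_quat(st['orientation']).as_matrix().round(4).tolist())
for d in search_frame('box_mid','wrist')[:4]: print(np.round(d['bbox']),round(d['confidence'],2))
i=cv2.imread('pics/w5.png');j=cv2.imread('pics/w6.png')
cv2.imwrite('pics/c6.png',cv2.resize(np.hstack([i[0:220,250:400],j[0:220,240:410]]),None,fx=2.5,fy=2.5,interpolation=2))
```

```text
[ 0.64364909 -0.21508654  0.26938802] [[-0.966, -0.2585, 0.0001], [-0.2585, 0.966, 0.0003], [-0.0001, 0.0003, -1.0]]
[281.  14. 357. 192.] 0.7
```

View pics/c6.png

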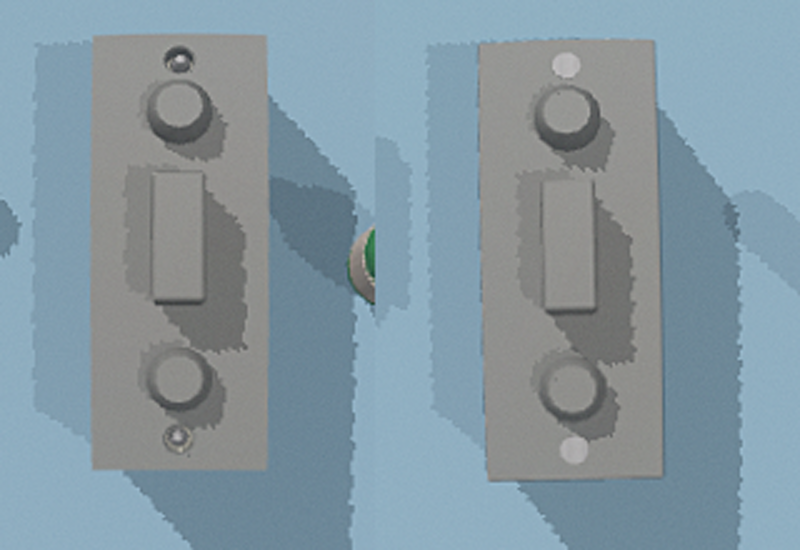

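Left: the lid is seated, with both pins showing in its holes. Right: the closed box from above, its lid clear of obstructions. I measure both outlines next.

Run:
```python
from mm import *
c=read_camera('wrist');s6=r.state()
i=cv2.imread('pics/w5.png');j=cv2.imread('pics/w6.png')
q5=R.from_quat([-.083,.9965,0,0]).as_quat()
s5=dict(tcp_pos=[.68227625,.0520675,.26921],orientation=q5)
for img,s,z,b in ((i,s5,.066,(278,5,368,198)),(j,s6,.07,(275,5,370,203))):
    S=cv2.cvtColor(img,cv2.COLOR_BGR2HSV)[...,1]<45
    rect(c,s,img,b,S,z)
def px(x,y,o): return (x/2.5+o,y/2.5)
pair(c,s5,[px(178,60,250),px(178,438,250)],.066)
pair(c,s6,[px(566,65,90),px(574,450,90)],.07)
print(at(c,[px(178,237,250)],.09,s5),at(c,[px(568,246,90)],.094,s6))
```

```text
rect [563.   28.9] [180.1  70.5] deg 9.4
rect [ 532.6 -251.7] [179.8  70. ] deg 16.2
pair [563.4  28.7] dist 155.6 deg 9.5
pair [ 532.7 -251.4] dist 156.6 deg 16.2
[[0.56438552 0.02915647 0.09      ]] [[ 0.53366641 -0.25137429  0.094     ]]
```

Emit:
carry_out(deltas=[{"xyz": [-0.0277,-0.0091,0],"rotation": [0,0,0.0053]},{"xyz": [-0.0277,-0.0091,0],"rotation": [0,0,0.0053]},{"xyz": [-0.0277,-0.0091,0],"rotation": [0,0,0.0053]},{"xyz": [-0.0278,-0.0092,-0.01],"rotation": [0,0,0.0054]},{"xyz": [0,0,-0.04],"rotation": [0,0,0]},{"xyz": [0,0,-0.04],"rotation": [0,0,0]},{"xyz": [0,0,-0.03],"rotation": [0,0,0]},{"xyz": [0,0,-0.02],"rotation": [0,0,0]},{"xyz": [0,0,0],"rotation": [0,0,0]},{"xyz": [0,0,0],"rotation": [0,0,0]}])

```text
time: 15.6
tcp_pos: [0.5335, -0.2523, 0.1301]
orientation: [-0.141, 0.99, -0.0, 0.0]
wrist_force: [0.4, -0.3, 0.5]
width: 0.0499
grip_force: 0.0
```

Emit:
carry_out(deltas=[{"xyz": [-0.0006,0.0006,-0.02],"rotation": [0,0,0]},{"xyz": [0,0,-0.02],"rotation": [0,0,0]},{"xyz": [0,0,-0.012],"rotation": [0,0,0]},{"xyz": [0,0,-0.0045],"rotation": [0,0,0]},{"xyz": [0,0,0],"rotation": [0,0,0]},{"xyz": [0,0,0],"rotation": [0,0,0]}])

```text
time: 16.35
tcp_pos: [0.5328, -0.252, 0.0733]
orientation: [-0.141, 0.99, -0.0, 0.0]
wrist_force: [-0.5, -0.2, -0.6]
width: 0.0504
grip_force: 0.0
```

Emit:
carry_out(deltas=[{"xyz": [0,0,0],"rotation": [0,0,0]},{"xyz": [0,0,0],"rotation": [0,0,0]},{"xyz": [0,0,0],"rotation": [0,0,0]},{"xyz": [0,0,0],"rotation": [0,0,0]},{"xyz": [0,0,0],"rotation": [0,0,0]},{"xyz": [0,0,0],"rotation": [0,0,0]}], fingers=0.005)

```text
time: 17.1
tcp_pos: [0.5324, -0.2517, 0.0727]
orientation: [-0.141, 0.99, 0.0, 0.0]
wrist_force: [-0.1, 1.1, 1.7]
width: 0.0198
grip_force: 30.0
```

Emit:
carry_out(deltas=[{"xyz": [0,0,0.005],"rotation": [0,0,0]},{"xyz": [0,0,0.01],"rotation": [0,0,0]},{"xyz": [0,0,0.01],"rotation": [0,0,0]},{"xyz": [0,0,0],"rotation": [0,0,0]},{"xyz": [0,0,0],"rotation": [0,0,0]}])

```text
time: 17.73
tcp_pos: [0.5323, -0.2517, 0.0976]
orientation: [-0.141, 0.99, 0.0, -0.0]
wrist_force: [0.2, 0.0, -5.0]
width: 0.0196
grip_force: 30.0
```

Run:
```python
from mm import *
s=r.state();print(s['moment'],s['wrist_force'],R.from_quat(s['orientation']).as_matrix().round(4).tolist())
```

```text
[0.0737211  0.00973532 0.00351895] [ 0.18433765  0.04562496 -4.96174205] [[-0.9602, -0.2792, -0.0002], [-0.2792, 0.9602, 0.0001], [0.0001, 0.0001, -1.0]]
```

Emit:
carry_out(deltas=[{"xyz": [0,0,0.02],"rotation": [0,0,0]},{"xyz": [0,0,0.03],"rotation": [0,0,0]},{"xyz": [0,0,0.03],"rotation": [0,0,0]},{"xyz": [0,0,0.025],"rotation": [0,0,0]},{"xyz": [0,0,0.01],"rotation": [0,0,0]},{"xyz": [0.001,0.0147,0],"rotation": [0,0,-0.011]},{"xyz": [0.003,0.028,0],"rotation": [0,0,-0.011]},{"xyz": [0.003,0.028,0],"rotation": [0,0,-0.011]},{"xyz": [0.003,0.028,0],"rotation": [0,0,-0.011]},{"xyz": [0.003,0.028,0],"rotation": [0,0,-0.011]},{"xyz": [0.003,0.028,0],"rotation": [0,0,-0.011]},{"xyz": [0.003,0.028,0],"rotation": [0,0,-0.011]},{"xyz": [0.003,0.028,0],"rotation": [0,0,-0.011]},{"xyz": [0.003,0.028,0],"rotation": [0,0,-0.011]},{"xyz": [0.003,0.028,0],"rotation": [0,0,-0.011]},{"xyz": [0.0027,0.014,0],"rotation": [0,0,-0.008]},{"xyz": [0,0,0],"rotation": [0,0,0]},{"xyz": [0,0,0],"rotation": [0,0,0]}])

```text
time: 19.98
tcp_pos: [0.5629, 0.0283, 0.2123]
orientation: [-0.082, 0.997, -0.0, -0.0]
wrist_force: [-0.1, -0.5, -5.3]
width: 0.0196
grip_force: 30.0
```

Run:
```python
from mm import *
s=r.state();print(s['tcp_pos'],s['moment'],s['wrist_force'],R.from_quat(s['orientation']).as_matrix().round(4).tolist())
```

```text
[0.56291393 0.02829429 0.21231421] [ 0.02094982 -0.03214278 -0.0095594 ] [-0.05878027 -0.49787571 -5.27570703] [[-0.9865, -0.1638, -0.0006], [-0.1638, 0.9865, -0.0003], [0.0006, -0.0002, -1.0]]
```

Emit:
carry_out(deltas=[{"xyz": [0.0002,0.0007,-0.02],"rotation": [0,0,0]},{"xyz": [0,0,-0.015],"rotation": [0,0,0]},{"xyz": [0,0,-0.01],"rotation": [0,0,0]},{"xyz": [0,0,-0.005],"rotation": [0,0,0]},{"xyz": [0,0,-0.003],"rotation": [0,0,0]},{"xyz": [0,0,-0.003],"rotation": [0,0,0]},{"xyz": [0,0,0],"rotation": [0,0,0]},{"xyz": [0,0,0],"rotation": [0,0,0]}])

```text
time: 20.98
tcp_pos: [0.5635, 0.0297, 0.1569]
orientation: [-0.082, 0.997, -0.0, 0.0]
wrist_force: [0.5, -0.4, -4.7]
width: 0.02
grip_force: 30.0
```

Emit:
carry_out(deltas=[{"xyz": [0,0,-0.003],"rotation": [0,0,0]},{"xyz": [0,0,-0.003],"rotation": [0,0,0]},{"xyz": [0,0,-0.002],"rotation": [0,0,0]},{"xyz": [0,0,0],"rotation": [0,0,0]}])

```text
time: 21.48
tcp_pos: [0.5632, 0.0296, 0.1484]
orientation: [-0.082, 0.997, 0.0, -0.0]
wrist_force: [0.2, 1.1, -5.3]
width: 0.0196
grip_force: 30.0
```

Emit:
carry_out(deltas=[{"xyz": [0,-0.0004,-0.003],"rotation": [0,0,0]},{"xyz": [0,0,-0.002],"rotation": [0,0,0]},{"xyz": [0,0,-0.002],"rotation": [0,0,0]},{"xyz": [0,0,-0.001],"rotation": [0,0,0]},{"xyz": [0,0,0],"rotation": [0,0,0]},{"xyz": [0,0,0],"rotation": [0,0,0]}])

```text
time: 22.22
tcp_pos: [0.5634, 0.0292, 0.1407]
orientation: [-0.082, 0.997, 0.0, 0.0]
wrist_force: [-0.4, 0.1, -4.3]
width: 0.02
grip_force: 30.0
```

Emit:
carry_out(deltas=[{"xyz": [0,0,-0.001],"rotation": [0,0,0]},{"xyz": [0,0,-0.0005],"rotation": [0,0,0]},{"xyz": [0,0,0],"rotation": [0,0,0]}])

```text
time: 22.6
tcp_pos: [0.5633, 0.0293, 0.1391]
orientation: [-0.082, 0.997, 0.0, -0.0]
wrist_force: [1.2, -0.6, -5.0]
width: 0.0199
grip_force: 30.0
```

Emit:
carry_out(deltas=[{"xyz": [0,0,-0.0005],"rotation": [0,0,0]},{"xyz": [0,0,-0.0003],"rotation": [0,0,0]},{"xyz": [0,0,0],"rotation": [0,0,0]}])

```text
time: 22.98
tcp_pos: [0.5634, 0.0293, 0.1387]
orientation: [-0.082, 0.997, -0.0, 0.0]
wrist_force: [-1.9, -0.1, 0.7]
width: 0.02
grip_force: 30.0
```

Contact came at the expected height, so I release and retreat.

Emit:
carry_out(deltas=[{"xyz": [0,0,0],"rotation": [0,0,0]},{"xyz": [0,0,0],"rotation": [0,0,0]},{"xyz": [0,0,0],"rotation": [0,0,0]},{"xyz": [0,0,0.01],"rotation": [0,0,0]},{"xyz": [0,0,0.03],"rotation": [0,0,0]},{"xyz": [0,0,0.04],"rotation": [0,0,0]},{"xyz": [0,0,0.04],"rotation": [0,0,0]},{"xyz": [0,0,0.02],"rotation": [0,0,0]},{"xyz": [0.03,0.0055,0],"rotation": [0,0,0]},{"xyz": [0.03,0.0055,0],"rotation": [0,0,0]},{"xyz": [0.03,0.0055,0],"rotation": [0,0,0]},{"xyz": [0.03,0.0055,0],"rotation": [0,0,0]},{"xyz": [0,0,0],"rotation": [0,0,0]},{"xyz": [0,0,0],"rotation": [0,0,0]}], fingers=0.05)

```text
time: 24.72
tcp_pos: [0.6828, 0.0511, 0.2786]
orientation: [-0.082, 0.997, -0.0, -0.0]
wrist_force: [-0.1, 0.4, 0.5]
width: 0.0502
grip_force: 0.0
```

Run:
```python
from mm import *
s,c=snap('wrist','pics/w7.png');snap('scene','pics/s7.png')
i=cv2.imread('pics/w7.png');j=cv2.imread('pics/s7.png')
print(s['tcp_pos'],s['wrist_force'])
S=cv2.cvtColor(i,cv2.COLOR_BGR2HSV)[...,1]<45
rect(c,s,i,(265,0,380,215),S,.136)
cv2.imwrite('pics/c7.png',np.hstack([cv2.resize(i[0:220,240:400],(400,550)),cv2.resize(j[150:287,275:375],(400,550),interpolation=2)]))
```

```text
[0.68278341 0.05114243 0.27863327] [-0.07378294  0.41331474  0.53747946]
rect [567.9  29.9] [169.1  69.8] deg 9.4
```

View pics/c7.png

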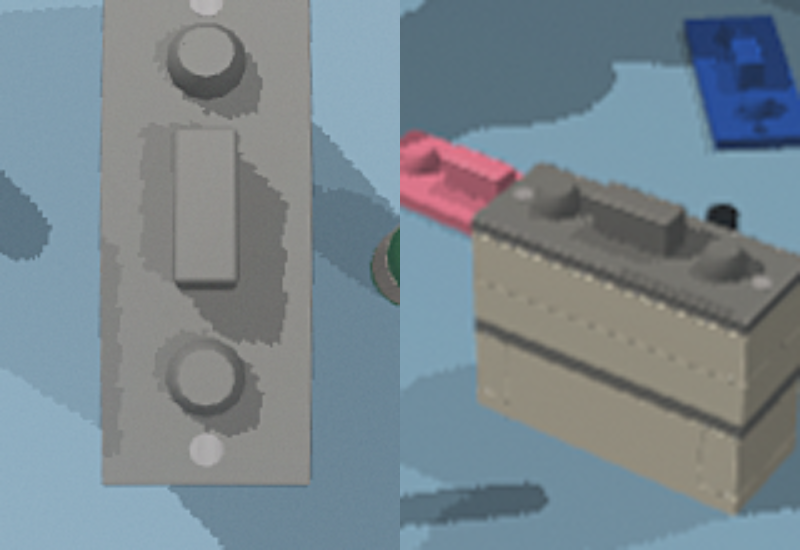

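The boxes are stacked flush and in line, with the lid seated between them. I hand in.

```bash
python3 -c "
from station import ticket;print(ticket.job_done())"
```

```text
the job is handed in; nothing more can be done
None
```

The lid is seated on the open box with both pins in its holes. The closed box is stacked flush and in line on it, no bystander was touched in any move, and the job was handed in at about 25 s; no verdict came back.

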